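# Switch the kitchen over to the battery

### The arm

A 6-joint arm with a two-finger parallel gripper is mounted at the origin on the work surface. World frame = base frame: x ahead of the robot, y to its left, z up, the work surface at z = 0. Lengths are in m, angles in rad, forces in N, time in s.
With the tool pointing down it reaches from about 0.35 to 0.975 m from the base axis. Payload 4.9 kg.
Tool frame: the origin (TCP) lies at the very end of the fingers, on their centre line; the grasp point (between the pads) lies behind it (manip.pinch_z is the y of the grasp point in the tool frame, in m); y points along the fingers, x is the direction in which the jaws open and shut, and the axes are right-handed (so a half turn about y gives the same grasp; the last joint's range is limited). The gripper opens to 85 mm and grips with 20 to 120 N. Pads are 22 mm wide; open, the fingers measure 114 mm over their backs; the gripper's body (76 mm by 85 mm) begins 54 mm behind the grasp point. The pads swing forward as they close: fully open they stand 13 mm farther back than shut.
Start: joints at [1.125, 0.053, 1.613, -0, 1.476, -0.119], TCP at [0.201, 0.592, 0.231] pointing down, gripper open.
Joint ranges: [-3.01, 3.01], [-1.01, 2.22], [0.06, 2.58], [-1.02, 4.17], [0.09, 2.62], [-3.14, 3.14]. Speed limits (rad/s): [2.57, 2.57, 3.14, 3.14, 3.14, 3.14].

### API

Orientations are given as a unit quaternion [w, x, y, z].
In Python, from plant import manip gives the robot as it stands.
- The arm moves only by the tool drive_tool, never from a script. Its argument "motion" is a list of rows, each a list of 3 entries, a list of its own where there are three numbers: the shift along the tool's x, y, z in units of 25 mm (1.0 is 25 mm), then the turn, a rotation vector about the tool's x, y, z in units of 5 degrees (1.0 is 5 degrees), then the closure, from -1 (fully open) to 1 (shut). A call has 1 to 12 rows; each row shifts and turns the commanded pose from where the row before left it, along the tool's axes as they then stand; what a row does not reach is not made up. A row lasts 1/10 s, in which the tool goes at most 50 mm and 8.59 degrees, less where a joint would pass 70% of its speed; a pose out of reach is approached as far as the arm can. A call is refused whole if a number of a shift passes 1 or a number of a turn 1, either way. A call with a gripper value outside its range is refused whole. The fingers move at their own pace and stop on an object; the grip force is fixed at half the most. Time passes only in rows, so rows that do not move let the fingers close. It gives the time, the measured TCP pose, the force and the opening at its end, in the units of the state.
- manip.state(): the state, without advancing time (a new reading comes with each control period).
- manip.grab_frame(name): name is "scene" or "top" or "wrist"; returns a dict with "img" (480x640x3 uint8, blue, green, red), "range_z" (480x640 float32, m along the optical axis (not along the pixel's ray), 0 where there is no reading), "camera_matrix" (3x3 intrinsics, pixels), "world_from_camera" (4x4, takes a point from camera to world coordinates); the wrist camera has in their place "T_tool_cam" (4x4, takes a point from camera to tool coordinates, whose origin is the TCP and whose axes are the tool frame's). Camera axes: x right, y down, z forward; pixel columns grow to the right and rows downward; lengths in m; the calibration is good to about 2 mm. The wrist camera is an equidistant fisheye: a pixel r from the principal point sees the ray r / f radians off the axis. A picture is of the moment at which its call begins: read the wrist's pose just before it.
- manip.job_done(): hands the job in, once; it reports no verdict.
The state is a dict: "time": time; "joint_pos": joint angles; "joint_vel": joint speeds; "joint_efforts": joint torques, N m; "tool_pos": TCP position; "tool_rot": TCP orientation; "contact_force": force on the tool from outside, world axes, zero at the start; "ft_torque": the same for the moment, N m; "gripper_width": opening from 0.0 (shut) to 1.0 (fully open).
Only numpy, scipy, OpenCV 4.12 (cv2) and the standard library are available. Lean on these libraries where they do the work, as an engineer would, in place of code of your own. Each camera call takes 0.05 s, during which the arm holds its last target. There are 200 camera calls.

### The job

The power is out: switch the kitchen over to the battery by pushing all three levers of the grey switch box fully over to the side away from the robot, one after another. The box is interlocked, so a lever may be blocked until its neighbour has been thrown: feel gently which one gives, never force a lever that resists (20 N at most on any lever), and leave the drawer and the kitchen things around it where they are.

Things in the scene. Friction and masses are not known exactly. Their poses are not given: they have to be found in the camera images.
- bank: grey switch box fixed on the shelf, 130 (x) by 210 (y) by 85 mm high. Origin: centre of its underside, 110 mm above the work surface; x points away from the robot (within 0.4 rad), y left, z up. Three levers rise from its top in a row along its y; all turn about one line parallel to its y, at x = 0, 70 mm above the underside. Nothing else stands on it
- lever_red (a joint): angle (rad) of the lever with the red grip, the leftmost (+y side of the box, 60 mm from the middle one). 0 = as found, leaning 0.5 rad from upright to the box's -x (towards the robot); grows as its top swings to +x; 0.5 upright; fully over at 1.0, against a springy stop. Stays where left. A free lever takes 2 to 4 N at the grip all the way. 20 N at most
- lever_red_grip (a point): middle of the red plastic grip, on the lever's axis, 75 mm from the turning line. The grip is a round-ended bar 16 mm across, from 50 to 95 mm from the turning line; below it a 10 mm steel rod runs down into the box
- lever_yellow (a joint): angle (rad) of the lever with the yellow grip, the middle. Angles and forces as for red. A blocked lever stops after 0.1 to 0.15 rad, then only yields elastically, 1.5 to 3 N per mm at the grip. It comes free once the neighbour that blocks it is fully over
- lever_yellow_grip (a point): middle of the yellow plastic grip, on the lever's axis, 75 mm from the turning line. The grip is a round-ended bar 16 mm across, from 50 to 95 mm from the turning line; below it a 10 mm steel rod runs down into the box
- lever_blue (a joint): angle (rad) of the lever with the blue grip, the rightmost (-y side, 60 mm from the middle one). Angles and forces as for red. Only neighbours (red-yellow, yellow-blue) block one another: in each pair one must be thrown before the other. Which one is set inside the box, differs from time to time and cannot be seen; it must be felt
- lever_blue_grip (a point): middle of the blue plastic grip, on the lever's axis, 75 mm from the turning line. The grip is a round-ended bar 16 mm across, from 50 to 95 mm from the turning line; below it a 10 mm steel rod runs down into the box
- jar_mid (a point): tall closed glass jar, 84 mm across, 190 mm tall, on the shelf; point half-way up on its axis
- sieve_mid (a point): yellow plastic sieve, bowl 130 mm across and 55 mm high with a 90 mm handle, on the shelf; point half-way up in the bowl's middle
- saucer_mid (a point): white ceramic saucer 130 mm across, 18 mm high, on the shelf; point at its centre
- tongs_mid (a point): aluminium kitchen tongs, flat, 230 mm long, 8 mm thick, on the shelf; point at their middle
- mug_mid (a point): blue mug 80 mm across, 90 mm tall, on the worktop in front; point half-way up on its axis
- drawer_handle (a point): steel bar handle of the half-open drawer full of steel twist lids, in the front of the shelf; point at the bar's middle

How it is judged:
By the outcome, as a careful person would: the job done as asked, in the order asked, and still so for the second after the job is handed in, with the robot touching nothing.
It also fails if it takes over 67 s, if anything falls off the work surface, if the arm or the gripper's body presses on something with over 40 N, if the wrist force passes 120 N, or if a joint passes its speed limit or range.

## Working session

There is one attempt and no reset: what is moved stays moved. The work goes in short steps, Python scripts to look and compute and a tool call to move; the robot and the scene stay as the last step left them, time stands still between calls to the robot, and variables do not carry over. Pictures are saved under pics/ and viewed, about 8 in all and at most 12, crops included, and the job is handed in when it is done.

Besides the shell and the picture viewer there is one more tool, called after ">>>" by a JSON object that holds its "method" and its "body", one argument or row to a line. drive_tool: Moves the arm, as the interface text tells. Its arguments: {"type":"object","properties":{"motion":{"type":"array","items":{"type":"array"}}},"required":["motion"]}

```bash
mkdir -p pics; ls; python3 - <<'E'
from plant import manip
import cv2,numpy as np
s=manip.state();print(s, manip.pinch_z)
for n in("scene","top"):
    f=manip.grab_frame(n);cv2.imwrite(f"pics/{n}0.png",f["img"]);np.savez(f"pics/{n}0.npz",**f)
    print(n,f["camera_matrix"].tolist(),f["world_from_camera"].round(3).tolist())
E
```

```text
pics
{'time': 0.0, 'joint_pos': array([ 1.12497999e+00,  5.33750944e-02,  1.61429542e+00, -6.33549550e-05,
        1.47597926e+00, -1.19055499e-01]), 'joint_vel': array([-0.00037179, -0.00014707, -0.00023642, -0.00075738, -0.00059183,
       -0.00051182]), 'joint_efforts': array([ 1.22156252e-03, -3.93701327e+01, -3.70172024e+01, -6.11573682e-05,
        7.25929698e-03, -2.47681436e-05]), 'tool_pos': array([0.20039056, 0.59134916, 0.23005085]), 'tool_rot': array([-0.57429714,  0.57503737,  0.41138931, -0.41264228]), 'contact_force': array([ 0.58293847, -0.19546469, -0.4288949 ]), 'ft_torque': array([-0.05357443, -0.00964703, -0.03604778]), 'gripper_width': 1.002393520553846} -0.0187
scene [[517.8388503518528, 0.0, 319.4189835836736], [0.0, 517.8388503518528, 235.74139663568408], [0.0, 0.0, 1.0]] [[0.569, 0.713, -0.41, 1.081], [0.822, -0.502, 0.268, -0.377], [-0.015, -0.489, -0.872, 1.448], [0.0, 0.0, 0.0, 1.0]]
top [[569.4883557436563, 0.0, 317.39849406655276], [0.0, 569.4883557436563, 239.4004614130287], [0.0, 0.0, 1.0]] [[-0.006, -0.981, 0.196, 0.158], [-1.0, 0.007, 0.001, 0.021], [-0.003, -0.196, -0.981, 1.771], [0.0, 0.0, 0.0, 1.0]]
```

View pics/scene0.png

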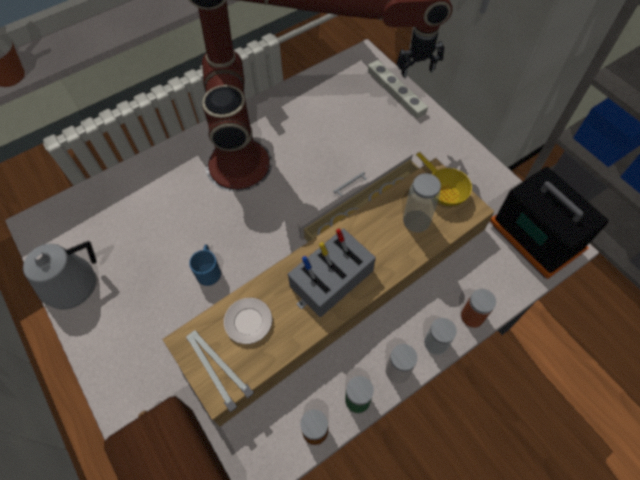

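View pics/top0.png

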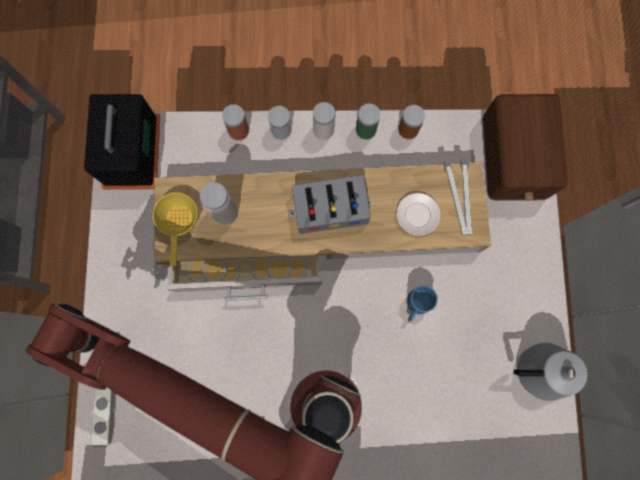

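The scene view has the box at about (332,270), with grips blue (306,263), yellow (323,248) and red (340,236). The top view has the box at (331,205). The jar is well to the left and the saucer to the right. Next I'll measure the grips and the box yaw.

```bash
cat > h.py <<'E'
import cv2,numpy as np
def pts(f):
    K=f["camera_matrix"];T=f["world_from_camera"];z=f["range_z"]
    v,u=np.mgrid[:480,:640]
    c=np.stack([(u-K[0,2])/K[0,0]*z,(v-K[1,2])/K[1,1]*z,z],-1)
    return c@T[:3,:3].T+T[:3,3]
def grips(img):
    h=cv2.cvtColor(img,cv2.COLOR_BGR2HSV);H,S,V=cv2.split(h)
    g=(S>140)&(V>60)
    return {"red":g&((H<8)|(H>172)),"yellow":g&(H>20)&(H<35),"blue":g&(H>100)&(H<130)}
def ray(f,uv):
    K=f["camera_matrix"];T=f["world_from_camera"]
    d=T[:3,:3]@np.array([(uv[0]-K[0,2])/K[0,0],(uv[1]-K[1,2])/K[1,1],1]);return T[:3,3],d/np.linalg.norm(d)
E
python3 - <<'E'
from h import *
roi={"scene":(285,225,380,320),"top":(290,175,372,235)}
R={}
for n in roi:
    f=np.load(f"pics/{n}0.npz");P=pts(f);x0,y0,x1,y1=roi[n]
    box=np.zeros((480,640),bool);box[y0:y1,x0:x1]=1
    for k,m in grips(f["img"]).items():
        m=m&box&(P[...,2]>.2);v,u=np.nonzero(m)
        if len(u)==0: print(n,k,0);continue
        uv=(u.mean(),v.mean());R[n,k]=ray(f,uv);o,d=R[n,k]
        print(n,k,len(u),np.round(uv,1),"med",np.median(P[m],0).round(3),"plane .246",(o+d*(.246-o[2])/d[2]).round(4))
    t=box&(abs(P[...,2]-.195)<.005);q=P[t][:,:2].astype(np.float32)
    m=cv2.morphologyEx(t.astype(np.uint8),cv2.MORPH_OPEN,np.ones((3,3)));m=m>0
    print(n,"top",m.sum(),cv2.minAreaRect(P[m][:,:2].astype(np.float32)), np.median(P[m][:,2]))
for k in("red","yellow","blue"):
    if ("scene",k) in R and ("top",k) in R:
        (a,d),(b,e)=R["scene",k],R["top",k]
        s=np.linalg.lstsq(np.c_[d,-e],b-a,rcond=None)[0];p,q=a+s[0]*d,b+s[1]*e
        print(k,"tri",((p+q)/2).round(4),"gap",np.linalg.norm(p-q).round(4))
E
```

```text
scene red 54 [339.6 234.7] med [0.548 0.036 0.252] plane .246 [0.5451 0.0375 0.246 ]
scene yellow 60 [322.8 247.9] med [ 0.555 -0.024  0.252] plane .246 [ 0.5519 -0.0218  0.246 ]
scene blue 50 [306.3 262.8] med [ 0.565 -0.082  0.25 ] plane .246 [ 0.5631 -0.0816  0.246 ]
scene top 2531 ((0.5856337547302246, -0.016697578132152557), (0.12978684902191162, 0.20957550406455994), 8.349004745483398) 0.19415424009678572
top red 35 [311.2 210.5] med [0.539 0.04  0.26 ] plane .246 [0.5437 0.0393 0.246 ]
top yellow 29 [332.6 207.9] med [ 0.547 -0.02   0.26 ] plane .246 [ 0.5509 -0.0198  0.246 ]
top blue 31 [354.2 204.6] med [ 0.556 -0.078  0.263] plane .246 [ 0.5598 -0.0797  0.246 ]
top top 1451 ((0.5844563245773315, -0.016149654984474182), (0.1271132528781891, 0.21033541858196259), 9.507331848144531) 0.1952370658278828
red tri [0.5441 0.0389 0.2434] gap 0.001
yellow tri [ 0.5512 -0.0205  0.2437] gap 0.0015
blue tri [ 0.5611 -0.0802  0.241 ] gap 0.0004
```

```bash
python3 - <<'E'
import cv2
a=cv2.imread("pics/scene0.png")[215:325,270:400];b=cv2.imread("pics/top0.png")[165:245,280:380]
a=cv2.resize(a,(520,440),interpolation=2);b=cv2.resize(b,(275,220))
import numpy as np
o=np.zeros((440,795,3),np.uint8);o[:,:520]=a;o[:220,520:]=b;cv2.imwrite("pics/c0.png",o)
E
```

```text
(no output)
```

View pics/c0.png

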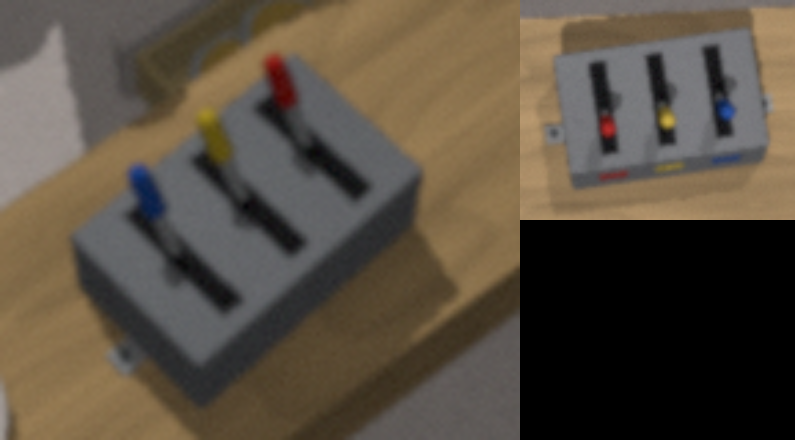

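Both views agree to about 2 mm: box centre (0.585, -0.0165), yaw about 0.145, and grip heights near the expected 0.246. I'll work out the approach, with shut fingers pointing down and pushing from the robot side.

```bash
cat >> h.py <<'E'
from scipy.spatial.transform import Rotation as Rn
C=np.array([.585,-.0165,.11]);YAW=.145
B=Rn.from_euler("z",YAW)
def tool():
    from plant import manip
    s=manip.state();q=s["tool_rot"];R=Rn.from_quat([*q[1:],q[0]]);return s,R
def rep():
    s,R=tool()
    print("t",round(s["time"],2),"box xyz mm",(B.inv().apply(s["tool_pos"]-C)*1e3).round(1),"F box",B.inv().apply(s["contact_force"]).round(1),"w",round(s["gripper_width"],2))
    return s,R
def goto(b):  # shift in tool units to box point b (mm)
    s,R=rep();print("shift units",(R.inv().apply(C+B.apply(np.array(b)/1e3)-s["tool_pos"])/.025).round(2))
E
python3 - <<'E'
from h import *
s,R=tool();print(R.as_matrix().round(3))
# wanted: y down, z along +-box x
for sg in(1,-1):
    D=np.c_[-sg*np.array(B.apply([0,1,0])),[0,0,-1],sg*np.array(B.apply([1,0,0]))]
    print(sg,np.linalg.det(D),(R.inv()*Rn.from_matrix(D)).as_rotvec(degrees=True)/5)
E
```

```text
[[ 0.321 -0.001 -0.947]
 [ 0.947 -0.002  0.321]
 [-0.002 -1.     0.   ]]
1 1.0 [ 2.77477222e-02  3.05933436e+01 -1.02366668e-02]
-1 1.0 [-0.00752577 -5.4066429  -0.02039952]
```

>>> {"method": "drive_tool", "body": {
  "motion": [
    [[0,-1,0],[0,-1,0],1],
    [[0,-1,0],[0,-1,0],1],
    [[0,-1,0],[0,-1,0],1],
    [[0,-1,0],[0,-1,0],1],
    [[0,-1,0],[0,-1,0],1],
    [[0,0,0],[0,-0.41,0],1],
    [[0,0,0],[0,0,0],1]
  ]
}}

```text
time: 0.8
tool_pos: [0.2007, 0.5921, 0.357]
tool_rot: [-0.463, 0.462, 0.535, -0.535]
contact_force: [0.5, 0.3, -0.5]
gripper_width: 0.001
```

```bash
python3 -c "
from h import *
goto([-90,60,225]);print(tool()[1].as_matrix().round(3))"
```

```text
t 0.8 box xyz mm [-292.3  657.7  247. ] F box [ 0.6  0.2 -0.5] w 0.0
shift units [-23.91   0.86  -8.09]
[[-0.145  0.    -0.989]
 [ 0.989  0.001 -0.145]
 [ 0.001 -1.    -0.001]]
```

>>> {"method": "drive_tool", "body": {
  "motion": [
    [[-1,0,-0.34],[0,0,0],1],
    [[-1,0,-0.34],[0,0,0],1],
    [[-1,0,-0.34],[0,0,0],1],
    [[-1,0,-0.34],[0,0,0],1],
    [[-1,0,-0.34],[0,0,0],1],
    [[-1,0,-0.34],[0,0,0],1],
    [[-1,0,-0.34],[0,0,0],1],
    [[-1,0,-0.34],[0,0,0],1],
    [[-1,0,-0.34],[0,0,0],1],
    [[-1,0,-0.34],[0,0,0],1],
    [[-1,0,-0.34],[0,0,0],1],
    [[-1,0,-0.34],[0,0,0],1]
  ]
}}

```text
time: 2.0
tool_pos: [0.3449, 0.3086, 0.3547]
tool_rot: [0.463, -0.462, -0.534, 0.536]
contact_force: [-0.4, -0.3, 0.2]
gripper_width: -0.003
```

>>> {"method": "drive_tool", "body": {
  "motion": [
    [[-1,0,-0.34],[0,0,0],1],
    [[-1,0,-0.34],[0,0,0],1],
    [[-1,0,-0.34],[0,0,0],1],
    [[-1,0,-0.34],[0,0,0],1],
    [[-1,0,-0.34],[0,0,0],1],
    [[-1,0,-0.34],[0,0,0],1],
    [[-1,0,-0.34],[0,0,0],1],
    [[-1,0,-0.34],[0,0,0],1],
    [[-1,0,-0.34],[0,0,0],1],
    [[-1,0,-0.34],[0,0,0],1],
    [[-1,0,-0.34],[0,0,0],1],
    [[-0.9,0,-0.3],[0,0,0],1]
  ]
}}

```text
time: 3.2
tool_pos: [0.4879, 0.0289, 0.3546]
tool_rot: [0.464, -0.462, -0.534, 0.535]
contact_force: [-0.3, 0.7, -0.9]
gripper_width: -0.0
```

```bash
python3 -c "
from h import *
goto([-82,60,127]);print(tool()[1].as_matrix().round(3))"
```

```text
t 3.2 box xyz mm [-89.5  59.  244.6] F box [-0.2  0.8 -0.9] w -0.0
shift units [ 0.04  4.7  -0.31]
[[-0.143 -0.003 -0.99 ]
 [ 0.99   0.    -0.143]
 [ 0.001 -1.     0.003]]
```

Now I'll descend, then creep toward the red grip.

>>> {"method": "drive_tool", "body": {
  "motion": [
    [[0,1,0],[0,0,0],1],
    [[0,1,0],[0,0,0],1],
    [[0,1,0],[0,0,0],1],
    [[0,1,0],[0,0,0],1],
    [[0,0.7,0],[0,0,0],1],
    [[0,0,-0.3],[0,0,0],1],
    [[0,0,0],[0,0,0],1],
    [[0,0,0],[0,0,0],1]
  ]
}}

```text
time: 4.0
tool_pos: [0.4961, 0.0312, 0.24]
tool_rot: [-0.462, 0.463, 0.535, -0.535]
contact_force: [-0.1, 0.5, 0.9]
gripper_width: -0.0
```

```bash
python3 -c "
from h import *
rep();f=__import__('plant').manip.grab_frame('wrist');cv2.imwrite('pics/w1.png',f['img'])"
```

```text
t 4.0 box xyz mm [-81.  60. 130.] F box [-0.1  0.5  0.9] w -0.0
```

View pics/w1.png

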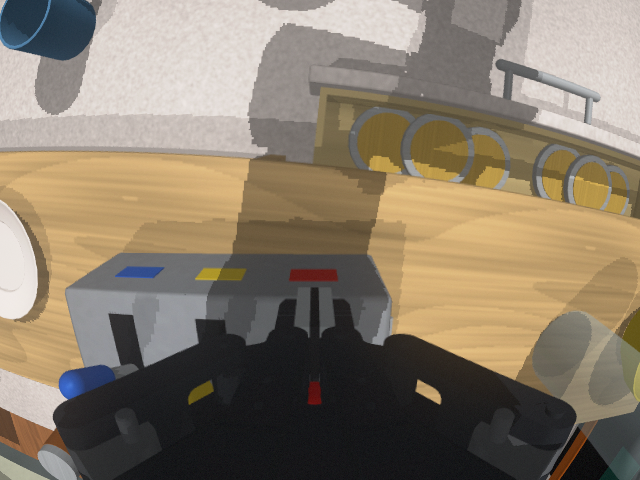

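The wrist view puts the shut fingers (315,310) in line with the red grip, which shows through the gap at (315,393). The neighbouring levers are clear. I'll creep forward.

>>> {"method": "drive_tool", "body": {
  "motion": [
    [[0,0,-0.08],[0,0,0],1],
    [[0,0,-0.08],[0,0,0],1],
    [[0,0,-0.08],[0,0,0],1],
    [[0,0,-0.08],[0,0,0],1],
    [[0,0,0],[0,0,0],1]
  ]
}}

```text
time: 4.55
tool_pos: [0.5036, 0.0323, 0.2388]
tool_rot: [0.462, -0.462, -0.535, 0.535]
contact_force: [0.4, 0.9, -0.3]
gripper_width: -0.001
```

>>> {"method": "drive_tool", "body": {
  "motion": [
    [[0,0,-0.08],[0,0,0],1],
    [[0,0,-0.08],[0,0,0],1],
    [[0,0,-0.08],[0,0,0],1],
    [[0,0,0],[0,0,0],1]
  ]
}}

```text
time: 4.95
tool_pos: [0.5095, 0.0332, 0.2388]
tool_rot: [0.462, -0.462, -0.535, 0.535]
contact_force: [-0.3, -0.2, 0.0]
gripper_width: 0.002
```

>>> {"method": "drive_tool", "body": {
  "motion": [
    [[0,0,-0.08],[0,0,0],1],
    [[0,0,-0.08],[0,0,0],1],
    [[0,0,0],[0,0,0],1]
  ]
}}

```text
time: 5.25
tool_pos: [0.5134, 0.0338, 0.2388]
tool_rot: [-0.462, 0.462, 0.535, -0.535]
contact_force: [0.8, 0.1, 0.2]
gripper_width: -0.001
```

>>> {"method": "drive_tool", "body": {
  "motion": [
    [[0,0,-0.08],[0,0,0],1],
    [[0,0,-0.08],[0,0,0],1],
    [[0,0,0],[0,0,0],1]
  ]
}}

```text
time: 5.55
tool_pos: [0.5174, 0.0344, 0.2388]
tool_rot: [-0.462, 0.462, 0.535, -0.535]
contact_force: [-0.0, -0.6, 0.8]
gripper_width: 0.001
```

>>> {"method": "drive_tool", "body": {
  "motion": [
    [[0,0,-0.08],[0,0,0],1],
    [[0,0,-0.08],[0,0,0],1],
    [[0,0,0],[0,0,0],1]
  ]
}}

```text
time: 5.85
tool_pos: [0.5211, 0.0349, 0.2389]
tool_rot: [0.462, -0.462, -0.535, 0.535]
contact_force: [-2.8, -0.1, 2.8]
gripper_width: 0.002
```

>>> {"method": "drive_tool", "body": {
  "motion": [
    [[0,0,-0.08],[0,0,0],1],
    [[0,0,-0.08],[0,0,0],1],
    [[0,0,0],[0,0,0],1]
  ]
}}

```text
time: 6.15
tool_pos: [0.5252, 0.0355, 0.2389]
tool_rot: [0.462, -0.462, -0.535, 0.535]
contact_force: [-2.6, -0.3, 1.8]
gripper_width: -0.0
```

Contact came at x≈0.52, with about 2.7 N against the push. I'll feel past the 0.15 rad slack.

>>> {"method": "drive_tool", "body": {
  "motion": [
    [[0,0,-0.08],[0,0,0],1],
    [[0,0,-0.08],[0,0,0],1],
    [[0,0,0],[0,0,0],1]
  ]
}}

```text
time: 6.45
tool_pos: [0.5284, 0.0359, 0.239]
tool_rot: [0.463, -0.462, -0.534, 0.536]
contact_force: [-7.0, -2.2, 6.0]
gripper_width: -0.005
```

>>> {"method": "drive_tool", "body": {
  "motion": [
    [[0,0,-0.08],[0,0,0],1],
    [[0,0,0],[0,0,0],1]
  ]
}}

```text
time: 6.65
tool_pos: [0.53, 0.0362, 0.2393]
tool_rot: [0.463, -0.462, -0.534, 0.536]
contact_force: [-9.3, -1.4, 7.0]
gripper_width: 0.001
```

>>> {"method": "drive_tool", "body": {
  "motion": [
    [[0,0,-0.08],[0,0,0],1],
    [[0,0,0],[0,0,0],1]
  ]
}}

```text
time: 6.85
tool_pos: [0.5316, 0.0364, 0.2391]
tool_rot: [0.463, -0.461, -0.534, 0.536]
contact_force: [-10.0, -2.7, 6.5]
gripper_width: 0.001
```

The force rises steeply to about 12 N within the slack range, so red is blocked. I'll back off and go to yellow.

>>> {"method": "drive_tool", "body": {
  "motion": [
    [[0,0,0.7],[0,0,0],1],
    [[0,0,0.7],[0,0,0],1],
    [[-0.8,0,0],[0,0,0],1],
    [[-0.8,0,0],[0,0,0],1],
    [[-0.8,0,0],[0,0,0],1],
    [[0,0,-0.3],[0,0,0],1],
    [[0,0,-0.3],[0,0,0],1],
    [[0,0,0],[0,0,0],1],
    [[0,0,0],[0,0,0],1]
  ]
}}

```text
time: 7.75
tool_pos: [0.5222, -0.0248, 0.2386]
tool_rot: [-0.462, 0.462, 0.535, -0.535]
contact_force: [0.2, -0.4, 0.1]
gripper_width: 0.0
```

```bash
python3 -c "
from h import *
rep()"
```

```text
t 7.75 box xyz mm [-63.4   0.9 128.6] F box [ 0.2 -0.4  0.1] w 0.0
```

>>> {"method": "drive_tool", "body": {
  "motion": [
    [[0,0,-0.08],[0,0,0],1],
    [[0,0,-0.08],[0,0,0],1],
    [[0,0,-0.08],[0,0,0],1],
    [[0,0,-0.08],[0,0,0],1],
    [[0,0,-0.08],[0,0,0],1],
    [[0,0,0],[0,0,0],1]
  ]
}}

```text
time: 8.35
tool_pos: [0.532, -0.0242, 0.2389]
tool_rot: [-0.462, 0.462, 0.535, -0.535]
contact_force: [-2.3, -0.1, 1.1]
gripper_width: -0.0
```

>>> {"method": "drive_tool", "body": {
  "motion": [
    [[0,0,-0.08],[0,0,0],1],
    [[0,0,-0.08],[0,0,0],1],
    [[0,0,0],[0,0,0],1]
  ]
}}

```text
time: 8.65
tool_pos: [0.5355, -0.0237, 0.239]
tool_rot: [0.463, -0.462, -0.535, 0.535]
contact_force: [-5.6, -1.2, 3.3]
gripper_width: -0.001
```

>>> {"method": "drive_tool", "body": {
  "motion": [
    [[0,0,-0.08],[0,0,0],1],
    [[0,0,0],[0,0,0],1]
  ]
}}

```text
time: 8.85
tool_pos: [0.537, -0.0235, 0.2391]
tool_rot: [0.463, -0.462, -0.534, 0.536]
contact_force: [-8.0, -1.7, 5.8]
gripper_width: 0.001
```

>>> {"method": "drive_tool", "body": {
  "motion": [
    [[0,0,-0.08],[0,0,0],1],
    [[0,0,0],[0,0,0],1]
  ]
}}

```text
time: 9.05
tool_pos: [0.5386, -0.0233, 0.2392]
tool_rot: [0.463, -0.462, -0.534, 0.536]
contact_force: [-9.1, -1.8, 6.3]
gripper_width: -0.0
```

Yellow resists the same way, at about 11 N and rising. That leaves blue to go first.

>>> {"method": "drive_tool", "body": {
  "motion": [
    [[0,0,0.7],[0,0,0],1],
    [[0,0,0.7],[0,0,0],1],
    [[-0.8,0,0],[0,0,0],1],
    [[-0.8,0,0],[0,0,0],1],
    [[-0.8,0,0],[0,0,0],1],
    [[0,0,-0.3],[0,0,0],1],
    [[0,0,-0.3],[0,0,0],1],
    [[0,0,0],[0,0,0],1],
    [[0,0,0],[0,0,0],1]
  ]
}}

```text
time: 9.95
tool_pos: [0.5289, -0.0844, 0.2386]
tool_rot: [-0.462, 0.462, 0.535, -0.535]
contact_force: [0.3, 0.5, 0.4]
gripper_width: 0.002
```

>>> {"method": "drive_tool", "body": {
  "motion": [
    [[0,0,-0.08],[0,0,0],1],
    [[0,0,-0.08],[0,0,0],1],
    [[0,0,-0.08],[0,0,0],1],
    [[0,0,-0.08],[0,0,0],1],
    [[0,0,-0.08],[0,0,0],1],
    [[0,0,0],[0,0,0],1]
  ]
}}

```text
time: 10.55
tool_pos: [0.5386, -0.0839, 0.239]
tool_rot: [0.462, -0.462, -0.535, 0.535]
contact_force: [-2.5, -1.2, 0.6]
gripper_width: 0.003
```

>>> {"method": "drive_tool", "body": {
  "motion": [
    [[0,0,-0.08],[0,0,0],1],
    [[0,0,-0.08],[0,0,0],1],
    [[0,0,0],[0,0,0],1]
  ]
}}

```text
time: 10.85
tool_pos: [0.5428, -0.0832, 0.2388]
tool_rot: [-0.462, 0.463, 0.535, -0.535]
contact_force: [-1.9, -0.7, 0.8]
gripper_width: -0.001
```

>>> {"method": "drive_tool", "body": {
  "motion": [
    [[0,0,-0.08],[0,0,0],1],
    [[0,0,-0.08],[0,0,0],1],
    [[0,0,0],[0,0,0],1]
  ]
}}

```text
time: 11.15
tool_pos: [0.5468, -0.0826, 0.2388]
tool_rot: [-0.462, 0.462, 0.535, -0.535]
contact_force: [-1.2, -0.2, 0.9]
gripper_width: -0.002
```

```bash
python3 -c "
from h import *
rep()"
```

```text
t 11.15 box xyz mm [-47.4 -59.9 128.8] F box [-1.2 -0.   0.9] w -0.0
```

>>> {"method": "drive_tool", "body": {
  "motion": [
    [[0,0,-0.08],[0,0,0],1],
    [[0,0,-0.08],[0,0,0],1],
    [[0,0,0],[0,0,0],1]
  ]
}}

```text
time: 11.45
tool_pos: [0.5507, -0.082, 0.2388]
tool_rot: [-0.462, 0.462, 0.535, -0.535]
contact_force: [-1.5, -0.3, 0.7]
gripper_width: -0.002
```

>>> {"method": "drive_tool", "body": {
  "motion": [
    [[0,0,-0.08],[0,0,0],1],
    [[0,0,-0.08],[0,0,0],1],
    [[0,0,0],[0,0,0],1]
  ]
}}

```text
time: 11.75
tool_pos: [0.5547, -0.0814, 0.2388]
tool_rot: [-0.462, 0.462, 0.535, -0.535]
contact_force: [-0.7, 0.2, 0.6]
gripper_width: -0.002
```

>>> {"method": "drive_tool", "body": {
  "motion": [
    [[0,0,-0.1],[0,0,0],1],
    [[0,0,-0.1],[0,0,0],1],
    [[0,0,0],[0,0,0],1]
  ]
}}

```text
time: 12.05
tool_pos: [0.5597, -0.0807, 0.2388]
tool_rot: [-0.462, 0.462, 0.535, -0.535]
contact_force: [-0.5, -1.0, 1.0]
gripper_width: 0.003
```

Blue gives freely. I'll push on steadily.

>>> {"method": "drive_tool", "body": {
  "motion": [
    [[0,0,-0.14],[0,0,0],1],
    [[0,0,-0.14],[0,0,0],1],
    [[0,0,-0.14],[0,0,0],1],
    [[0,0,-0.14],[0,0,0],1],
    [[0,0,-0.14],[0,0,0],1],
    [[0,0,-0.14],[0,0,0],1],
    [[0,0,0],[0,0,0],1]
  ]
}}

```text
time: 12.75
tool_pos: [0.5806, -0.0776, 0.2388]
tool_rot: [-0.462, 0.462, 0.535, -0.535]
contact_force: [0.6, -0.8, -0.1]
gripper_width: -0.002
```

>>> {"method": "drive_tool", "body": {
  "motion": [
    [[0,0,-0.14],[0,0,0],1],
    [[0,0,-0.14],[0,0,0],1],
    [[0,0,-0.14],[0,0,0],1],
    [[0,0,-0.14],[0,0,0],1],
    [[0,0,0],[0,0,0],1]
  ]
}}

```text
time: 13.25
tool_pos: [0.5942, -0.0755, 0.2382]
tool_rot: [0.463, -0.462, -0.535, 0.535]
contact_force: [-1.1, -0.6, -0.4]
gripper_width: -0.001
```

```bash
python3 -c "
from h import *
rep()"
```

```text
t 13.25 box xyz mm [  0.5 -59.7 128.2] F box [-1.1 -0.5 -0.4] w -0.0
```

>>> {"method": "drive_tool", "body": {
  "motion": [
    [[0,0,-0.1],[0,0,0],1],
    [[0,0,-0.1],[0,0,0],1],
    [[0,0,-0.1],[0,0,0],1],
    [[0,0,-0.1],[0,0,0],1],
    [[0,0,0],[0,0,0],1]
  ]
}}

```text
time: 13.75
tool_pos: [0.6043, -0.0741, 0.2389]
tool_rot: [-0.462, 0.463, 0.535, -0.535]
contact_force: [-1.6, -0.0, 0.4]
gripper_width: 0.001
```

>>> {"method": "drive_tool", "body": {
  "motion": [
    [[0,0,-0.08],[0,0,0],1],
    [[0,0,-0.08],[0,0,0],1],
    [[0,0,0],[0,0,0],1]
  ]
}}

```text
time: 14.05
tool_pos: [0.6077, -0.0736, 0.2388]
tool_rot: [0.463, -0.462, -0.535, 0.535]
contact_force: [-3.7, 0.0, -0.6]
gripper_width: -0.001
```

>>> {"method": "drive_tool", "body": {
  "motion": [
    [[0,0,-0.08],[0,0,0],1],
    [[0,0,0],[0,0,0],1]
  ]
}}

```text
time: 14.25
tool_pos: [0.6089, -0.0735, 0.2383]
tool_rot: [0.463, -0.462, -0.534, 0.536]
contact_force: [-6.1, -0.8, 1.2]
gripper_width: -0.003
```

```bash
python3 -c "
from h import *
rep();f=__import__('plant').manip.grab_frame('scene');cv2.imwrite('pics/s2.png',cv2.resize(f['img'][200:330,250:420],None,fx=4,fy=4,interpolation=2))"
```

```text
t 14.25 box xyz mm [ 15.4 -59.8 128.3] F box [-6.1  0.1  1.2] w -0.0
```

View pics/s2.png

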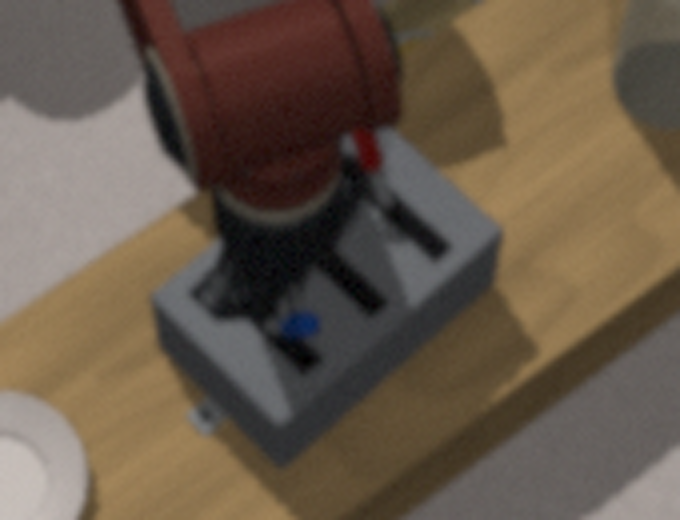

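Blue leans far over at (300,325) and the force is rising at the stop, where the geometry puts it (box x≈+16). I'll press slightly more.

>>> {"method": "drive_tool", "body": {
  "motion": [
    [[0,0,-0.08],[0,0,0],1],
    [[0,0,0],[0,0,0],1]
  ]
}}

```text
time: 14.5
tool_pos: [0.6099, -0.0733, 0.2379]
tool_rot: [0.464, -0.461, -0.533, 0.536]
contact_force: [-8.0, -0.7, 0.1]
gripper_width: -0.003
```

>>> {"method": "drive_tool", "body": {
  "motion": [
    [[0,0,-0.06],[0,0,0],1],
    [[0,0,0],[0,0,0],1]
  ]
}}

```text
time: 14.7
tool_pos: [0.6107, -0.0732, 0.2376]
tool_rot: [0.465, -0.46, -0.533, 0.537]
contact_force: [-11.4, -1.2, -0.5]
gripper_width: 0.001
```

>>> {"method": "drive_tool", "body": {
  "motion": [
    [[0,0,0.6],[0,0,0],1],
    [[0,0,1],[0,0,0],1],
    [[0,0,1],[0,0,0],1],
    [[0,0,1],[0,0,0],1],
    [[0,0,0.4],[0,0,0],1],
    [[0.8,0,0],[0,0,0],1],
    [[0.8,0,0],[0,0,0],1],
    [[0.8,0,0],[0,0,0],1],
    [[0,0,-0.4],[0,0,0],1],
    [[0,0,-0.4],[0,0,0],1],
    [[0,0,0],[0,0,0],1]
  ]
}}

```text
time: 15.8
tool_pos: [0.527, -0.0255, 0.239]
tool_rot: [-0.462, 0.463, 0.535, -0.535]
contact_force: [0.9, -0.6, -0.1]
gripper_width: -0.003
```

```bash
python3 -c "
from h import *
rep()"
```

```text
t 15.8 box xyz mm [-58.7  -0.5 129. ] F box [ 0.8 -0.7 -0.1] w -0.0
```

>>> {"method": "drive_tool", "body": {
  "motion": [
    [[0,0,-0.1],[0,0,0],1],
    [[0,0,-0.1],[0,0,0],1],
    [[0,0,-0.1],[0,0,0],1],
    [[0,0,-0.1],[0,0,0],1],
    [[0,0,-0.08],[0,0,0],1],
    [[0,0,0],[0,0,0],1]
  ]
}}

```text
time: 16.4
tool_pos: [0.5373, -0.0235, 0.2389]
tool_rot: [0.462, -0.462, -0.535, 0.535]
contact_force: [-2.0, -0.7, 0.9]
gripper_width: 0.001
```

>>> {"method": "drive_tool", "body": {
  "motion": [
    [[0,0,-0.08],[0,0,0],1],
    [[0,0,-0.08],[0,0,0],1],
    [[0,0,0],[0,0,0],1]
  ]
}}

```text
time: 16.7
tool_pos: [0.5415, -0.0227, 0.2388]
tool_rot: [-0.462, 0.462, 0.535, -0.535]
contact_force: [-1.6, -0.6, 2.0]
gripper_width: -0.004
```

>>> {"method": "drive_tool", "body": {
  "motion": [
    [[0,0,-0.08],[0,0,0],1],
    [[0,0,-0.08],[0,0,0],1],
    [[0,0,0],[0,0,0],1]
  ]
}}

```text
time: 17.0
tool_pos: [0.5455, -0.0221, 0.2388]
tool_rot: [-0.462, 0.462, 0.535, -0.535]
contact_force: [-2.1, -0.3, 0.9]
gripper_width: -0.004
```

>>> {"method": "drive_tool", "body": {
  "motion": [
    [[0,0,-0.08],[0,0,0],1],
    [[0,0,-0.08],[0,0,0],1],
    [[0,0,0],[0,0,0],1]
  ]
}}

```text
time: 17.3
tool_pos: [0.5494, -0.0215, 0.2388]
tool_rot: [-0.462, 0.462, 0.535, -0.535]
contact_force: [-1.2, -1.2, 1.0]
gripper_width: 0.001
```

Yellow is free now; same stroke.

>>> {"method": "drive_tool", "body": {
  "motion": [
    [[0,0,-0.14],[0,0,0],1],
    [[0,0,-0.14],[0,0,0],1],
    [[0,0,-0.14],[0,0,0],1],
    [[0,0,-0.14],[0,0,0],1],
    [[0,0,-0.14],[0,0,0],1],
    [[0,0,0],[0,0,0],1]
  ]
}}

```text
time: 17.9
tool_pos: [0.567, -0.019, 0.2387]
tool_rot: [-0.462, 0.462, 0.535, -0.535]
contact_force: [-0.5, 0.7, 0.4]
gripper_width: -0.001
```

>>> {"method": "drive_tool", "body": {
  "motion": [
    [[0,0,-0.14],[0,0,0],1],
    [[0,0,-0.14],[0,0,0],1],
    [[0,0,-0.14],[0,0,0],1],
    [[0,0,-0.14],[0,0,0],1],
    [[0,0,-0.14],[0,0,0],1],
    [[0,0,-0.14],[0,0,0],1],
    [[0,0,-0.14],[0,0,0],1],
    [[0,0,0],[0,0,0],1]
  ]
}}

```text
time: 18.7
tool_pos: [0.5911, -0.0153, 0.2385]
tool_rot: [-0.462, 0.462, 0.535, -0.535]
contact_force: [-1.8, 1.5, -1.0]
gripper_width: 0.001
```

```bash
python3 -c "
from h import *
rep()"
```

```text
t 18.7 box xyz mm [  6.2   0.3 128.5] F box [-1.6  1.7 -1. ] w 0.0
```

>>> {"method": "drive_tool", "body": {
  "motion": [
    [[0,0,-0.1],[0,0,0],1],
    [[0,0,-0.1],[0,0,0],1],
    [[0,0,-0.1],[0,0,0],1],
    [[0,0,0],[0,0,0],1]
  ]
}}

```text
time: 19.1
tool_pos: [0.5985, -0.0144, 0.239]
tool_rot: [-0.462, 0.463, 0.535, -0.535]
contact_force: [-1.9, 0.1, 0.2]
gripper_width: 0.002
```

>>> {"method": "drive_tool", "body": {
  "motion": [
    [[0,0,-0.08],[0,0,0],1],
    [[0,0,0],[0,0,0],1]
  ]
}}

```text
time: 19.3
tool_pos: [0.5997, -0.0142, 0.2386]
tool_rot: [0.463, -0.462, -0.535, 0.535]
contact_force: [-4.2, -0.8, 0.5]
gripper_width: -0.002
```

>>> {"method": "drive_tool", "body": {
  "motion": [
    [[0,0,-0.08],[0,0,0],1],
    [[0,0,0],[0,0,0],1]
  ]
}}

```text
time: 19.5
tool_pos: [0.6008, -0.014, 0.2382]
tool_rot: [0.463, -0.461, -0.534, 0.536]
contact_force: [-7.2, -0.6, 0.5]
gripper_width: 0.001
```

>>> {"method": "drive_tool", "body": {
  "motion": [
    [[0,0,-0.08],[0,0,0],1],
    [[0,0,0],[0,0,0],1]
  ]
}}

```text
time: 19.7
tool_pos: [0.6019, -0.0139, 0.2378]
tool_rot: [0.464, -0.461, -0.533, 0.537]
contact_force: [-10.3, -2.1, 0.9]
gripper_width: 0.0
```

>>> {"method": "drive_tool", "body": {
  "motion": [
    [[0,0,-0.06],[0,0,0],1],
    [[0,0,0],[0,0,0],1]
  ]
}}

```text
time: 19.9
tool_pos: [0.6026, -0.0137, 0.2374]
tool_rot: [0.465, -0.46, -0.533, 0.537]
contact_force: [-12.6, -1.0, 0.6]
gripper_width: -0.001
```

>>> {"method": "drive_tool", "body": {
  "motion": [
    [[0,0,0.6],[0,0,0],1],
    [[0,0,1],[0,0,0],1],
    [[0,0,1],[0,0,0],1],
    [[0,0,1],[0,0,0],1],
    [[0,0,0.4],[0,0,0],1],
    [[0.8,0,0],[0,0,0],1],
    [[0.8,0,0],[0,0,0],1],
    [[0.8,0,0],[0,0,0],1],
    [[0,0,-0.4],[0,0,0],1],
    [[0,0,-0.4],[0,0,0],1],
    [[0,0,0],[0,0,0],1]
  ]
}}

```text
time: 21.0
tool_pos: [0.5193, 0.034, 0.239]
tool_rot: [-0.462, 0.463, 0.535, -0.535]
contact_force: [0.1, -0.4, 0.1]
gripper_width: 0.001
```

```bash
python3 -c "
from h import *
rep()"
```

```text
t 21.0 box xyz mm [-57.7  59.5 129. ] F box [ 0.1 -0.4  0.1] w 0.0
```

Now red.

>>> {"method": "drive_tool", "body": {
  "motion": [
    [[0,0,-0.1],[0,0,0],1],
    [[0,0,-0.1],[0,0,0],1],
    [[0,0,-0.1],[0,0,0],1],
    [[0,0,-0.1],[0,0,0],1],
    [[0,0,-0.08],[0,0,0],1],
    [[0,0,0],[0,0,0],1]
  ]
}}

```text
time: 21.6
tool_pos: [0.5297, 0.0361, 0.2389]
tool_rot: [0.462, -0.462, -0.535, 0.535]
contact_force: [-2.5, -0.4, 1.1]
gripper_width: -0.002
```

>>> {"method": "drive_tool", "body": {
  "motion": [
    [[0,0,-0.08],[0,0,0],1],
    [[0,0,-0.08],[0,0,0],1],
    [[0,0,0],[0,0,0],1]
  ]
}}

```text
time: 21.9
tool_pos: [0.5338, 0.0368, 0.2388]
tool_rot: [-0.462, 0.462, 0.535, -0.535]
contact_force: [-1.2, -1.6, 1.2]
gripper_width: 0.004
```

>>> {"method": "drive_tool", "body": {
  "motion": [
    [[0,0,-0.08],[0,0,0],1],
    [[0,0,-0.08],[0,0,0],1],
    [[0,0,0],[0,0,0],1]
  ]
}}

```text
time: 22.2
tool_pos: [0.5378, 0.0374, 0.2388]
tool_rot: [-0.462, 0.462, 0.535, -0.535]
contact_force: [-1.3, -1.2, 0.6]
gripper_width: -0.0
```

>>> {"method": "drive_tool", "body": {
  "motion": [
    [[0,0,-0.08],[0,0,0],1],
    [[0,0,-0.08],[0,0,0],1],
    [[0,0,0],[0,0,0],1]
  ]
}}

```text
time: 22.5
tool_pos: [0.5418, 0.038, 0.2388]
tool_rot: [-0.462, 0.462, 0.535, -0.535]
contact_force: [-2.3, 0.4, 0.9]
gripper_width: 0.003
```

Red gives freely.

>>> {"method": "drive_tool", "body": {
  "motion": [
    [[0,0,-0.14],[0,0,0],1],
    [[0,0,-0.14],[0,0,0],1],
    [[0,0,-0.14],[0,0,0],1],
    [[0,0,-0.14],[0,0,0],1],
    [[0,0,-0.14],[0,0,0],1],
    [[0,0,0],[0,0,0],1]
  ]
}}

```text
time: 23.1
tool_pos: [0.5593, 0.0405, 0.2387]
tool_rot: [-0.462, 0.462, 0.535, -0.535]
contact_force: [-0.8, -0.1, -0.4]
gripper_width: 0.002
```

>>> {"method": "drive_tool", "body": {
  "motion": [
    [[0,0,-0.14],[0,0,0],1],
    [[0,0,-0.14],[0,0,0],1],
    [[0,0,-0.14],[0,0,0],1],
    [[0,0,-0.14],[0,0,0],1],
    [[0,0,-0.14],[0,0,0],1],
    [[0,0,-0.14],[0,0,0],1],
    [[0,0,-0.14],[0,0,0],1],
    [[0,0,0],[0,0,0],1]
  ]
}}

```text
time: 23.9
tool_pos: [0.5835, 0.0442, 0.2386]
tool_rot: [-0.462, 0.462, 0.535, -0.535]
contact_force: [-1.7, 0.1, -0.5]
gripper_width: -0.003
```

>>> {"method": "drive_tool", "body": {
  "motion": [
    [[0,0,-0.1],[0,0,0],1],
    [[0,0,-0.1],[0,0,0],1],
    [[0,0,-0.1],[0,0,0],1],
    [[0,0,0],[0,0,0],1]
  ]
}}

```text
time: 24.3
tool_pos: [0.5906, 0.0451, 0.2389]
tool_rot: [-0.462, 0.462, 0.535, -0.535]
contact_force: [-2.3, 0.2, -0.5]
gripper_width: 0.002
```

>>> {"method": "drive_tool", "body": {
  "motion": [
    [[0,0,-0.08],[0,0,0],1],
    [[0,0,0],[0,0,0],1]
  ]
}}

```text
time: 24.5
tool_pos: [0.5918, 0.0453, 0.2385]
tool_rot: [0.463, -0.462, -0.534, 0.536]
contact_force: [-4.4, -0.4, -0.3]
gripper_width: 0.002
```

>>> {"method": "drive_tool", "body": {
  "motion": [
    [[0,0,-0.08],[0,0,0],1],
    [[0,0,0],[0,0,0],1]
  ]
}}

```text
time: 24.7
tool_pos: [0.5928, 0.0455, 0.2381]
tool_rot: [0.464, -0.461, -0.534, 0.536]
contact_force: [-7.8, -1.9, 0.7]
gripper_width: 0.002
```

I'll press to the stop, retreat, raise and swing clear to look.

>>> {"method": "drive_tool", "body": {
  "motion": [
    [[0,0,-0.08],[0,0,0],1],
    [[0,0,0],[0,0,0],1]
  ]
}}

```text
time: 24.9
tool_pos: [0.5938, 0.0456, 0.2376]
tool_rot: [0.464, -0.46, -0.533, 0.537]
contact_force: [-10.2, -1.2, 0.6]
gripper_width: -0.002
```

>>> {"method": "drive_tool", "body": {
  "motion": [
    [[0,0,-0.06],[0,0,0],1],
    [[0,0,0],[0,0,0],1]
  ]
}}

```text
time: 25.1
tool_pos: [0.5946, 0.0457, 0.2373]
tool_rot: [0.465, -0.46, -0.532, 0.538]
contact_force: [-13.2, -1.5, 1.2]
gripper_width: 0.003
```

>>> {"method": "drive_tool", "body": {
  "motion": [
    [[0,0,0.6],[0,0,0],1],
    [[0,0,1],[0,0,0],1],
    [[0,0,1],[0,0,0],1],
    [[0,0,1],[0,0,0],1],
    [[0,0,0.4],[0,0,0],1],
    [[0,-1,0],[0,0,0],1],
    [[0,-1,0],[0,0,0],1],
    [[0,-1,0],[0,0,0],1],
    [[0,-1,0],[0,0,0],1],
    [[0,-1,0],[0,0,0],1],
    [[1,0,0.3],[0,0,0],1],
    [[1,0,0.3],[0,0,0],1]
  ]
}}

```text
time: 26.3
tool_pos: [0.4781, 0.0792, 0.3658]
tool_rot: [-0.462, 0.464, 0.536, -0.533]
contact_force: [-0.9, 0.6, -0.4]
gripper_width: 0.003
```

>>> {"method": "drive_tool", "body": {
  "motion": [
    [[1,0,0.3],[0,0,0],1],
    [[1,0,0.3],[0,0,0],1],
    [[1,0,0.3],[0,0,0],1],
    [[1,0,0.3],[0,0,0],1],
    [[1,0,0.3],[0,0,0],1],
    [[1,0,0.3],[0,0,0],1],
    [[1,0,0.3],[0,0,0],1],
    [[1,0,0.3],[0,0,0],1],
    [[1,0,0.3],[0,0,0],1],
    [[1,0,0.3],[0,0,0],1],
    [[0,0,0],[0,0,0],1]
  ]
}}

```text
time: 27.4
tool_pos: [0.3659, 0.3179, 0.3642]
tool_rot: [-0.461, 0.461, 0.537, -0.535]
contact_force: [0.1, -1.0, -0.1]
gripper_width: 0.001
```

```bash
python3 - <<'E'
from h import *
from plant import manip
rep()
R={};roi={"scene":(285,225,380,320),"top":(290,160,375,235)};o=[]
for n in roi:
    f=manip.grab_frame(n);x0,y0,x1,y1=roi[n];P=pts(f);o.append(f["img"].copy())
    b=np.zeros((480,640),bool);b[y0:y1,x0:x1]=1
    for k,m in grips(f["img"]).items():
        v,u=np.nonzero(m&b&(P[...,2]>.2))
        if len(u):R[n,k]=ray(f,(u.mean(),v.mean()))
for k in("red","yellow","blue"):
    if ("scene",k) in R and ("top",k) in R:
        (a,d),(b,e)=R["scene",k],R["top",k]
        s=np.linalg.lstsq(np.c_[d,-e],b-a,rcond=None)[0];p,q=a+s[0]*d,b+s[1]*e;m=B.inv().apply((p+q)/2-C)*1e3
        print(k,"box mm",m.round(1),"gap",np.linalg.norm(p-q).round(4),"angle",round(.5+np.arctan2(m[0],m[2]-70),2))
cv2.imwrite("pics/s3.png",np.hstack([cv2.resize(o[0][140:420,150:510],(400,311)),cv2.resize(o[1][90:370,130:490],(400,311))]))
E
```

```text
t 27.4 box xyz mm [-168.5  362.5  254.2] F box [-0.1 -1.  -0.1] w 0.0
red box mm [ 36.5  59.4 133.6] gap 0.0017 angle 1.02
yellow box mm [ 36.2  -0.6 133.7] gap 0.0019 angle 1.02
blue box mm [ 35.4 -59.7 132.3] gap 0.0003 angle 1.02
```

View pics/s3.png

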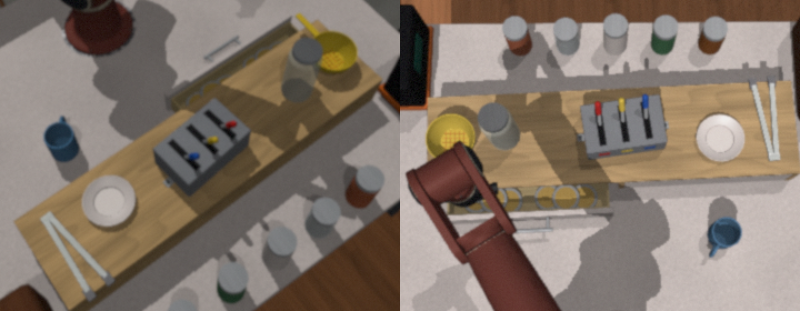

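All three grips lie over to the far side (1.02 rad by triangulation, target 1.0). The jar, sieve, saucer, tongs, mug and drawer look undisturbed, and the arm is clear. I'm handing the job in.

```bash
python3 -c "
from plant import manip
print(manip.job_done())"
```

```text
the job is handed in; nothing more can be done
None
```

All three levers are fully over to the side away from the robot, and I handed the job in at about 27.5 s.

- **Order:** red and yellow were both blocked. I felt each up to about 11–12 N and backed off. Blue gave freely, then yellow, then red, and each was pushed onto its springy stop with at most about 13 N.
- **Last checks:** triangulating from two cameras put all three levers at 1.02 rad, against a target of 1.0; the calibration is good to about 2 mm. The tool read about zero force with the arm clear. The drawer and the kitchen things look undisturbed in the last picture; I judged that by eye and did not measure it.
- **Failed or disagreeing:** none.

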